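# Nip a glued-up blank in the bench screw press

### The arm

A 6-joint arm with a two-finger parallel gripper is mounted at the origin on the work surface. World frame = base frame: x ahead of the robot, y to its left, z up, the work surface at z = 0. Lengths are in m, angles in rad, forces in N, time in s.
With the tool pointing down it reaches from about 0.3 to 0.875 m from the base axis. Payload 6.4 kg.
Tool frame: the origin (TCP) lies midway between the tips of the shut fingers; the grasp point (between the pads) lies 19 mm behind it; z points along the fingers, y is the line along which they close (so a half turn about z gives the same grasp; the last joint's range is limited). The gripper opens to 88 mm and grips with 3 to 60 N. Pads are 18 mm wide; open, the fingers measure 123 mm over their backs; the gripper's body (75 mm by 187 mm) begins 45 mm behind the grasp point.
Start: joints at [-0.206, 0.181, 1.607, -0, 1.354, -0.206], TCP at [0.575, 0, 0.239] pointing down, gripper open.
Joint ranges: [-2.99, 2.99], [-0.89, 2.07], [0.3, 2.58], [-1.14, 4.28], [0, 2.63], [-3.12, 3.12]. Speed limits (rad/s): [2.57, 2.57, 3.01, 3.14, 3.14, 3.14].

### API

Orientations are given as a rotation vector (axis times angle).
In Python, from station import bot gives the robot as it stands.
- The arm moves only by the tool play_rows, never from a script. Its arguments are lists of equal length, an entry for each row: "xyz": the shift along the tool's x, y, z in cm, a list of three; "angular": the turn, a rotation vector about the tool's x, y, z in degrees, a list of three; "claw": the opening, from 0 (shut) to 1 (fully open). In form: {"xyz": [[dx, dy, dz], ...], "angular": [[rx, ry, rz], ...], "claw": [claw, ...]}. A call has exactly 8 rows; each row shifts and turns the commanded pose from where the row before left it, along the tool's axes as they then stand; what a row does not reach is not made up. A row lasts 1/8 s, in which the tool goes at most 62.5 mm and 10.7 degrees, less where a joint would pass 70% of its speed; a pose out of reach is approached as far as the arm can. A call is refused whole if a number of a shift passes 6.25 or a number of a turn 10.7, either way. A call with a gripper value outside its range is refused whole. The fingers move at their own pace and stop on an object; "squeeze" is the grip in N (left out, the last holds). Time passes only in rows, so rows that do not move let the fingers close, or fill a call up. It gives the time, the measured TCP pose, the force, the opening and the grip force at its end, in the units of the state.
- bot.get_obs(): the state, without advancing time (a new reading comes with each control period).
- bot.snapshot(name): name is "scene" or "side" or "wrist"; returns a dict with "image" (420x560x3 uint8, red, green, blue), "fx", "fy", "cx", "cy" (pixels), "R" (3x3) and "t" (3): a world point X has camera coordinates R X + t. Camera axes: x right, y down, z forward; pixel columns grow to the right and rows downward; lengths in m; the calibration is good to about 2 mm. A picture is of the moment at which its call begins. There is no depth.
- bot.sign_off(): hands the job in; it is judged then, once.
The state is a dict: "t": time; "joint_positions": joint angles; "joint_velocities": joint speeds; "effort": joint torques, N m; "eef_pos": TCP position; "eef_rot": TCP orientation; "wrist_force": force on the tool from outside, world axes, zero at the start; "wrist_torque": the same for the moment, N m; "opening": finger opening in m; "gripper_force": force on a finger pad.
Only numpy, scipy, OpenCV 4.12 (cv2) and the standard library are available. Lean on these libraries where they do the work, as an engineer would, in place of code of your own. Each camera call takes 0.05 s, during which the arm holds its last target. There are 200 camera calls.

### The job

Slide the glued-up wooden pack that lies skewed on the bed of the bench press squarely in under the platen, until its far end is home against the back stop. Then wind the handwheel clockwise by its crank handle until you feel the platen just meet the pack, give it half a turn more and no further, and let go. Leave everything else on the bench where it is.

Things in the scene. Friction and masses are not known exactly. Their poses are not given: they have to be found in the camera images.
- press: Bench screw press, fixed: grey cast base 360 mm long, two steel columns (24 mm across, 164 mm apart along y), crosshead with its top 206 mm over the bench, screw and handwheel above it. Origin at bench height on the screw axis. x is the feed direction, from the open end to the back stop (steel bracket, 80 mm wide, 24 mm high over the bed, face at x = +161 mm); z up.
- bed: Flat steel bed of the press, x = -174 to +161 mm, 110 mm wide, 40 mm over the bench. Origin on its top face on the screw axis; x is the feed direction, z up. Above it the platen, a steel plate 110 mm (x) by 100 mm centred on the screw axis, at first 51 to 57 mm over the bed, and 10 mm lower for each turn of the wheel.
- pack: Laminated wooden blank between two plywood cauls, 320 mm long (x), 56 mm wide, 36 to 46 mm thick (differs from pack to pack), 0.5 kg. Origin: centre of its underside. It lies on the bed, its front under the platen, 60 to 110 mm short of the stop and skewed by up to 0.16 rad; its tail sticks out at the open end, to be gripped across. When home, its origin is at the bed's origin (1 mm).
- spindle (a point): Top end of the screw at the centre of the handwheel (151 mm across, upper face of its rim 6.5 mm below this point), which sinks with the screw. Clockwise from above lowers the platen, 10 mm a turn; 0.5 to 2.1 turns to contact. The screw stays where it is left. Preloaded springs back the platen, so that it yields while the wheel turns on past contact.
- handle (a point): Upright black crank handle, 25 mm across, 56 mm tall, revolving freely on its pin 65 mm from the screw axis. This point: on its axis, 34 mm over its foot, 22 mm below its top; sinks 10 mm a turn. Winding pull at the handle: about 6 N while the platen hangs free, rising by about 3 N within 30 degrees when it meets the pack, then by about 4 N for each further turn.
- glue: bystander: white glue bottle, 54 mm across, 150 mm tall; origin at the centre of its base
- jar: bystander: open glass jar, 80 mm across, 95 mm tall; origin at the centre of its base
- spatula: bystander: flat wooden spatula, 290 mm long, 18 mm thick handle; origin under its handle
- clamp: bystander: steel bar clamp lying flat, about 225 x 75 mm, 16 mm high; origin under its bar
- spare_caul: bystander: plywood strip, 280 x 56 x 9 mm; origin at the centre of its underside
- sprocket: bystander: steel bicycle sprocket lying flat, 74 mm across, 10 mm high at the hub; origin at the centre of its underside
- oil_tin: bystander: small oil tin with a spout, 68 mm across, 125 mm tall; origin at the centre of its base

How it is judged:
By the outcome, as a careful person would: the job done as asked, in the order asked, and still so for the second after the job is handed in, with the robot touching nothing.
It also fails if it takes over 64 s, if anything falls off the work surface, if the arm or the gripper's body presses on something with over 40 N, if the wrist force passes 120 N, or if a joint passes its speed limit or range.

## Working session

There is one attempt and no reset: what is moved stays moved. The work goes in short steps, Python scripts to look and compute and a tool call to move; the robot and the scene stay as the last step left them, time stands still between calls to the robot, and variables do not carry over. Pictures are saved under pics/ and viewed, at most 13 in all, crops included, and the job is handed in when it is done.

Besides the shell and the picture viewer there is one more tool, called after "Call:" as a command line: name --argument value ..., lists and objects as JSON in quotes. play_rows: Moves the arm, as the interface text tells. Its arguments: {"type":"object","properties":{"xyz":{"type":"array"},"angular":{"type":"array"},"claw":{"type":"array"},"squeeze":{"type":"number"}},"required":["xyz","angular","claw"]}

```bash
ls; mkdir -p pics; python3 - <<'E'
from station import bot
import cv2,numpy as np,pickle
o=bot.get_obs();print(o['t'],o['eef_pos'],o['eef_rot'])
for n in("scene","side"):
    s=bot.snapshot(n);pickle.dump(s,open(n+'.pkl','wb'))
    cv2.imwrite(f'pics/{n}0.png',s['image'][...,::-1]);print(n,s['fx'],s['cx'],s['cy'],(-s['R'].T@s['t']).round(3),s['R'].round(2).tolist())
E
```

```text
pics
0.0 [5.74447774e-01 1.32394303e-04 2.37791764e-01] [-2.22042480e+00 -2.22032908e+00  1.50910358e-03]
scene 432.81513321780517 275.8848900520466 206.51299710983812 [1.482 0.453 1.178] [[-0.4, 0.91, 0.01], [0.63, 0.28, -0.72], [-0.66, -0.29, -0.69]]
side 531.7977335734777 267.5896466668618 209.91701011074483 [-0.309 -0.745  1.377] [[0.7, -0.72, 0.01], [-0.51, -0.5, -0.7], [0.51, 0.48, -0.71]]
```

View pics/scene0.png

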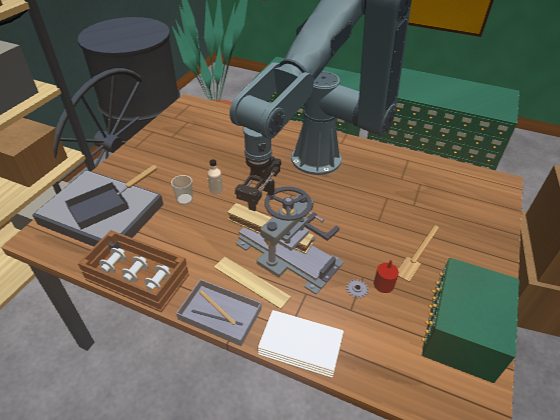

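View pics/side0.png

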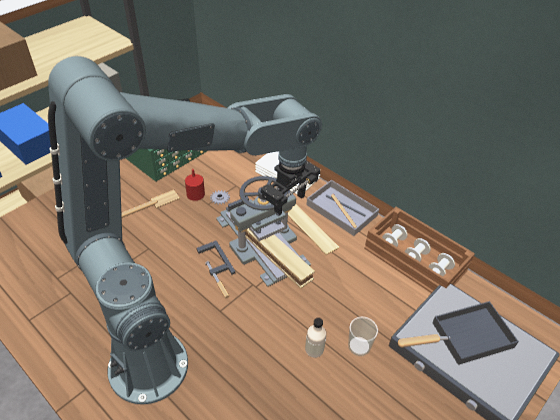

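The press stands just ahead of the gripper: wheel near (288,203) in scene and (258,193) in side. The pack tail sticks out at the lower right in side, near (310,275). I'll zoom in on both.

```bash
python3 - <<'E'
import cv2,pickle,numpy as np
a=pickle.load(open('scene.pkl','rb'))['image'][165:295,220:350,::-1]
b=pickle.load(open('side.pkl','rb'))['image'][160:300,190:330,::-1]
a=cv2.resize(a,(400,400),interpolation=cv2.INTER_CUBIC);b=cv2.resize(b,(400,400),interpolation=cv2.INTER_CUBIC)
cv2.imwrite('pics/z.png',np.hstack([a,b]))
E
```

```text
(no output)
```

View pics/z.png

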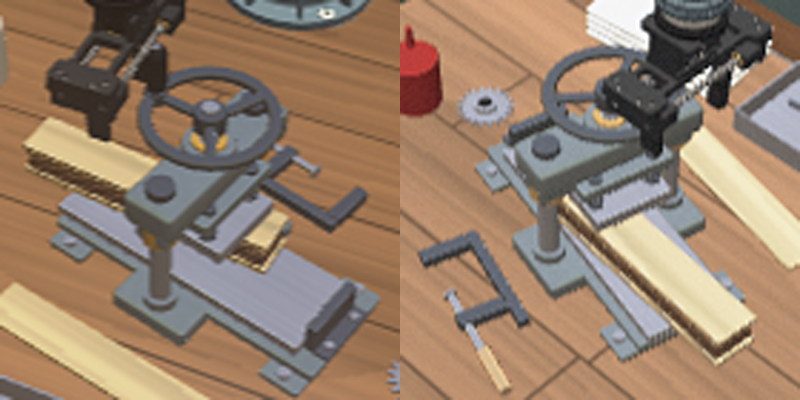

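The scene view shows the bed with its stop at lower right, so the feed is roughly +y in the world. The side view shows the pack's tail end at about (755,320) in the crop. The gripper hides the handle.

```bash
cat > h.py <<'E'
import numpy as np,cv2,pickle
def ray(s,u,v):
    d=s['R'].T@np.array([(u-s['cx'])/s['fx'],(v-s['cy'])/s['fy'],1.]);return -s['R'].T@s['t'],d
def onz(s,u,v,z):
    c,d=ray(s,u,v);return c+d*(z-c[2])/d[2]
def tri(views):
    A=np.zeros((3,3));b=np.zeros(3)
    for s,u,v in views:
        c,d=ray(s,u,v);d=d/np.linalg.norm(d);P=np.eye(3)-np.outer(d,d);A+=P;b+=P@c
    return np.linalg.solve(A,b)
def proj(s,X):
    p=s['R']@np.asarray(X)+s['t'];return np.array([s['fx']*p[0]/p[2]+s['cx'],s['fy']*p[1]/p[2]+s['cy']])
E
python3 - <<'E'
from h import *
a=pickle.load(open('scene.pkl','rb'));b=pickle.load(open('side.pkl','rb'))
A=lambda x,y:(220+x/3.077,165+y/3.077)
B=lambda x,y:(190+(x-400)/2.857,160+y/2.857)
print('hub',onz(a,*A(207,105),.25).round(3))
print('capA',onz(a,*A(160,187),.206).round(3),'capB',onz(b,*B(545,146),.206).round(3))
print('bed end stop corners',onz(a,*A(300,348),.04).round(3),onz(a,*A(305,322),.064).round(3),onz(a,*A(355,282),.064).round(3))
print('tail top', [onz(b,*B(*p),.083).round(3).tolist() for p in((755,320),(712,355),(645,222))])
print('tail tri (scene 23,143 / side 712,355?)',tri([(a,*A(45,120)),(b,*B(712,352))]).round(3),tri([(a,*A(25,148)),(b,*B(755,318))]).round(3))
s=__import__('station').bot.snapshot('wrist');print('wrist',s['fx'],(-s['R'].T@s['t']).round(3),s['R'].round(2).tolist())
E
```

```text
hub [0.548 0.086 0.25 ]
capA [0.636 0.072 0.206] capB [0.469 0.107 0.206]
bed end stop corners [0.645 0.238 0.04 ] [0.628 0.236 0.064] [0.555 0.267 0.064]
tail top [[0.528, -0.153, 0.083], [0.461, -0.151, 0.083], [0.547, 0.028, 0.083]]
tail tri (scene 23,143 / side 712,355?) [ 0.472 -0.148  0.073] [ 0.533 -0.149  0.078]
wrist 372.47335877573687 [0.575 0.071 0.383] [[1.0, -0.0, -0.0], [-0.0, -0.96, 0.28], [-0.0, -0.28, -0.96]]
```

Press centre is about (0.55,0.09), with the feed heading about 78°, and the tail end is near (0.50,-0.15). I'll go up and take one wrist look from above.

Call:
play_rows --xyz '[[1,0,-4],[1,-1,-4],[1,-1,-4],[0,-1,0],[0,0,0],[0,0,0],[0,0,0],[0,0,0]]' --angular '[[0,0,0],[0,0,0],[0,0,0],[0,0,0],[0,0,0],[0,0,0],[0,0,0],[0,0,0]]' --claw '[1,1,1,1,1,1,1,1]'

```text
t: 1.15
eef_pos: [0.545, 0.0299, 0.3579]
eef_rot: [-2.221, -2.22, 0.001]
wrist_force: [0.3, -0.1, -0.4]
opening: 0.0879
gripper_force: 0.0
```

```bash
cat > snap.py <<'E'
import sys
from h import *
from station import bot
tag=sys.argv[1]
for n in sys.argv[2:]:
    s=bot.snapshot(n);pickle.dump(s,open(f'{n}_{tag}.pkl','wb'))
    cv2.imwrite(f'pics/{n}_{tag}.png',s['image'][...,::-1])
o=bot.get_obs();print(o['t'],o['eef_pos'].round(4),o['eef_rot'].round(3),o['wrist_force'].round(1))
E
python3 snap.py 1 wrist scene side
python3 - <<'E'
from h import *
a=pickle.load(open('scene_1.pkl','rb'))['image'][165:295,220:350,::-1]
b=pickle.load(open('side_1.pkl','rb'))['image'][160:300,190:330,::-1]
cv2.imwrite('pics/z1.png',np.hstack([cv2.resize(i,(400,400),interpolation=cv2.INTER_CUBIC) for i in(a,b)]))
E
```

```text
1.3 [0.5451 0.0299 0.3584] [-2.221 -2.221  0.   ] [ 0.5 -0.   0.8]
```

View pics/wrist_1.png

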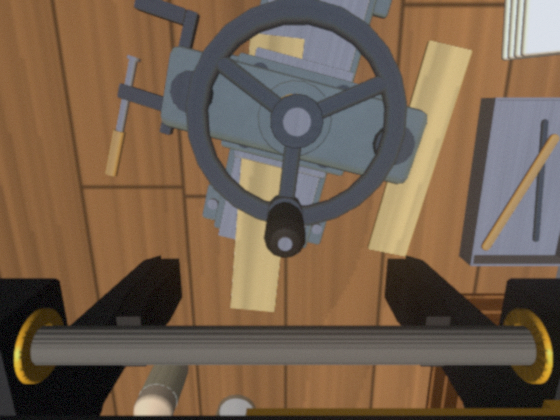

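View pics/z1.png

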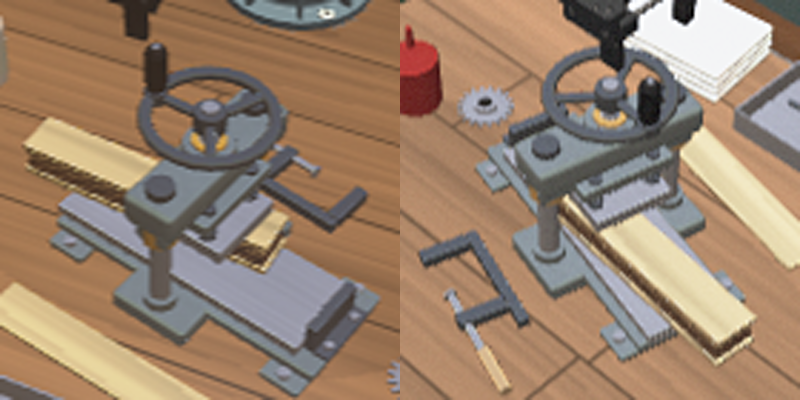

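In the wrist view the hub is at (297,122), the handle top at (285,243), the column caps at (190,90) and (393,142), and the pack's tail corners at (231,309) and (275,312). The handle stands on the tail side of the wheel. Triangulating next.

```bash
python3 - <<'E'
from h import *
a,b,w=[pickle.load(open(f'{n}_1.pkl','rb')) for n in('scene','side','wrist')]
A=lambda x,y:(a,220+x/3.077,165+y/3.077)
B=lambda x,y:(b,190+(x-400)/2.857,160+y/2.857)
W=lambda x,y:(w,x,y)
def T(n,*v):
    X=tri(v);print(n,X.round(4),[np.round(proj(s,X)-[p,q],1).tolist() for s,p,q in v]);return X
h=T('hub',A(209,104),B(609,86),W(297,121))
ht=T('handletop',A(154,47),B(651,83),W(285,243))
tl=T('tailL',A(25,148),B(712,352),W(231,309)) if 0 else T('tailL(-x)',A(47,119),B(712,348),W(231,309))
tr=T('tailR(+x)',A(25,150),B(755,318),W(275,312))
cA=T('cap+x',A(160,186),W(393,142));cB=T('cap-x',B(545,146),W(190,90))
d=cA-cB;print('sep',np.linalg.norm(d),'mid',(cA+cB)/2,'feed deg',np.degrees(np.arctan2(d[0],-d[1])) , 'feed yaw',np.degrees(np.arctan2(d[1],d[0]))+90)
# pack mask in wrist: pale yellow
im=cv2.cvtColor(w['image'],cv2.COLOR_RGB2HSV);print(im[280,250],im[200,250],im[225,230],im[215,320],im[290,300])
m=cv2.inRange(im,(15,60,130),(32,200,255));m[:185]=0;m[:,:215]=0;m[:,300:]=0;m[320:]=0
n,l,st,_=cv2.connectedComponentsWithStats(m);i=1+np.argmax(st[1:,4]);print(st[i])
L=[];R=[]
for r in range(200,305,3):
    x=np.where(l[r]==i)[0]
    if len(x): L.append((x[0],r));R.append((x[-1]+1,r))
L=np.array(L);R=np.array(R);z=(tl[2]+tr[2])/2;z=float(z)
for n,P,sl in(('L',L,slice(0,None)),('R',R,slice(17,None))):
    Q=np.array([onz(w,x,y,z)[:2] for x,y in P[sl]]);f=np.polyfit(Q[:,1],Q[:,0],1);print(n,'yaw',90-np.degrees(np.arctan(f[0])),'x at y=-.15,0',np.polyval(f,[-.15,0]).round(4),'res',(Q[:,0]-np.polyval(f,Q[:,1])).std().round(4))
E
```

```text
hub [0.5521 0.0898 0.2536] [[0.1, 0.5], [0.4, -0.6], [-4.1, 1.2]]
handletop [0.5458 0.0247 0.3035] [[-0.2, 0.2], [0.0, -0.2], [-1.6, 0.1]]
tailL(-x) [ 0.4754 -0.147   0.0783] [[0.4, -0.3], [2.1, -0.2], [-2.5, -3.1]]
tailR(+x) [ 0.534  -0.1501  0.079 ] [[-0.8, -0.6], [0.4, -0.2], [-0.9, -3.6]]
cap+x [0.6329 0.0717 0.2042] [[0.2, 0.0], [0.2, 0.7]]
cap-x [0.4735 0.1116 0.1997] [[-0.0, -0.0], [0.1, 0.2]]
sep 0.1643494173069673 mid [0.5532181  0.09165484 0.20196256] feed deg 75.94658819505165 feed yaw 75.94658819505163
[ 22  95 182] [111  29  88] [115  31 155] [111  38  87] [ 14 144 145]
[ 219  209   65  111 4318]
L yaw 80.3654106415035 x at y=-.15,0 [0.4693 0.4947] res 0.0034
R yaw 87.35716157513158 x at y=-.15,0 [0.5437 0.5506] res 0.0018
```

```bash
python3 - <<'E'
from h import *
for n in('wrist','scene','side'):
    s=pickle.load(open(n+'_1.pkl','rb'));g=cv2.cvtColor(s['image'],cv2.COLOR_RGB2GRAY)
    ls=cv2.createLineSegmentDetector().detect(g)[0][:,0]
    for x1,y1,x2,y2 in ls:
      for z,t in((.079,'pack'),(.04,'bed')):
        p,q=onz(s,x1,y1,z),onz(s,x2,y2,z)
        if p[1]>q[1]:p,q=q,p
        L=np.linalg.norm(q-p);yaw=np.degrees(np.arctan2(*(q-p)[1::-1]))
        if L>.05 and 66<yaw<96 and .44<p[0]<.66 and -.2<p[1]<.3: print(n,t,np.round([x1,y1,x2,y2]),p[:2].round(3),q[:2].round(3),round(yaw,1))
E
```

```text
wrist pack [237. 211. 230. 307.] [ 0.477 -0.148] [ 0.491 -0.02 ] 84.0
wrist bed [237. 211. 230. 307.] [ 0.471 -0.171] [ 0.486 -0.031] 84.0
wrist bed [278. 293. 281. 258.] [ 0.539 -0.15 ] [ 0.542 -0.097] 85.8
wrist pack [387. 183. 368. 247.] [ 0.649 -0.066] [0.666 0.013] 78.1
wrist bed [387. 183. 368. 247.] [ 0.659 -0.082] [0.677 0.005] 78.1
wrist pack [287. 259. 287. 322.] [ 0.55 -0.17] [ 0.55  -0.082] 90.0
wrist bed [287. 259. 287. 322.] [ 0.551 -0.195] [ 0.551 -0.099] 90.0
scene pack [227. 212. 262. 227.] [ 0.528 -0.155] [ 0.545 -0.007] 83.3
scene bed [227. 212. 262. 227.] [ 0.494 -0.176] [ 0.512 -0.024] 83.3
scene pack [287. 222. 236. 203.] [ 0.474 -0.145] [0.486 0.063] 86.8
scene pack [259. 232. 230. 219.] [ 0.556 -0.127] [ 0.573 -0.007] 81.8
scene bed [259. 232. 230. 219.] [ 0.523 -0.147] [ 0.541 -0.023] 81.8
scene pack [275. 253. 316. 278.] [0.635 0.083] [0.674 0.24 ] 75.8
scene bed [275. 253. 316. 278.] [0.605 0.07 ] [0.646 0.233] 75.8
scene pack [238. 231. 266. 248.] [ 0.595 -0.075] [0.625 0.046] 75.9
scene bed [238. 231. 266. 248.] [ 0.563 -0.093] [0.595 0.031] 75.9
scene be
[... 2592 characters left out ...]
12. 238. 222.] [0.535 0.195] [0.552 0.247] 72.5
side pack [222. 217. 202. 201.] [0.49  0.225] [0.494 0.332] 88.1
side bed [222. 217. 202. 201.] [0.514 0.254] [0.518 0.365] 88.1
side pack [218. 209. 236. 233.] [0.474 0.138] [0.506 0.26 ] 75.0
side bed [218. 209. 236. 233.] [0.497 0.165] [0.531 0.291] 75.0
side pack [199. 158. 239. 186.] [0.636 0.295] [0.637 0.513] 89.6
side pack [306. 236. 289. 224.] [ 0.626 -0.033] [0.627 0.042] 89.2
side bed [306. 236. 289. 224.] [ 0.654 -0.012] [0.655 0.066] 89.2
side bed [274. 278. 247. 244.] [ 0.45 -0.06] [0.49  0.102] 76.0
side pack [283. 260. 264. 241.] [ 0.499 -0.049] [0.513 0.048] 81.3
side bed [283. 260. 264. 241.] [ 0.523 -0.028] [0.538 0.071] 81.3
```

Results: feed yaw is 76.0°, press centre (0.5525,0.0905), pack yaw 83.8°, tail centre (0.504,-0.149), pack top z≈0.079. I'm moving above the tail.

Call:
play_rows --xyz '[[-4.1,-1,0],[-4.1,-1,0],[-4.1,-1,2],[-4.1,-0.95,4],[0,0,5],[0,0,5],[0,0,4],[0,0,0]]' --angular '[[0,0,0],[0,0,0],[0,0,0],[0,0,0],[0,0,0],[0,0,0],[0,0,6.2],[0,0,0]]' --claw '[1,1,1,1,1,1,1,1]'

```text
t: 2.3
eef_pos: [0.5033, -0.1329, 0.1557]
eef_rot: [-2.333, -2.094, 0.004]
wrist_force: [-0.4, -0.0, 2.2]
opening: 0.0883
gripper_force: 0.0
```

```bash
python3 snap.py 2 wrist; python3 - <<'E'
from h import *
s=pickle.load(open('wrist_2.pkl','rb'))
print([proj(s,p).round().tolist() for p in((.4765,-.147,.079),(.532,-.150,.079),(.5056,-.134,.079))])
E
```

```text
2.35 [ 0.505  -0.1337  0.1582] [-2.334e+00 -2.099e+00  1.000e-03] [-0.2 -0.   0.6]
[[243.0, 248.0], [330.0, 244.0], [287.0, 224.0]]
```

View pics/wrist_2.png

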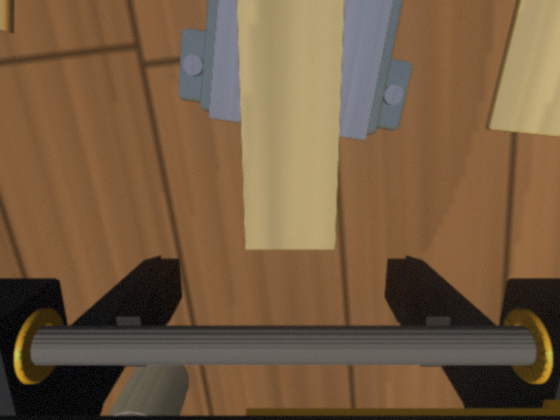

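The pack is parallel to the tool, with tail corners at (245,249) and (335,249), about 1–2 mm right of predicted. I'm descending to grip it.

Call:
play_rows --xyz '[[0,0.1,4],[0,0,4],[0,0,2],[0,0,1.1],[0,0,0],[0,0,0],[0,0,0],[0,0,0]]' --angular '[[0,0,0],[0,0,0],[0,0,0],[0,0,0],[0,0,0],[0,0,0],[0,0,0],[0,0,0]]' --claw '[1,1,1,1,1,0.5,0.5,0.5]' --squeeze 50

```text
t: 3.35
eef_pos: [0.5069, -0.1343, 0.0483]
eef_rot: [2.337, 2.098, 0.001]
wrist_force: [0.6, -0.3, 0.2]
opening: 0.06
gripper_force: 0.0
```

Call:
play_rows --xyz '[[0,0,0],[0,0,0],[0,0,0],[0,0,0],[0,0,0],[0,0,0],[0,0,0],[0,0,0]]' --angular '[[0,0,0],[0,0,0],[0,0,0],[0,0,0],[0,0,0],[0,0,0],[0,0,0],[0,0,0]]' --claw '[0.4,0.4,0.4,0.4,0.4,0.4,0.4,0.4]'

```text
t: 4.35
eef_pos: [0.5068, -0.1342, 0.048]
eef_rot: [2.338, 2.098, 0.0]
wrist_force: [-0.8, 1.1, 5.6]
opening: 0.0534
gripper_force: 49.9
```

Call:
play_rows --xyz '[[0.5,0,0],[0.8,-0.2,0],[0.8,-0.2,0],[0.8,-0.2,0],[0.8,-0.2,0],[0.8,-0.2,0],[0,0,0],[0,0,0]]' --angular '[[0,0,1],[0,0,1.4],[0,0,1.4],[0,0,1.4],[0,0,1.4],[0,0,1.2],[0,0,0],[0,0,0]]' --claw '[0.4,0.4,0.4,0.4,0.4,0.4,0.4,0.4]'

```text
t: 5.35
eef_pos: [0.5043, -0.0879, 0.048]
eef_rot: [2.476, 1.933, 0.0]
wrist_force: [-2.6, 0.0, 5.9]
opening: 0.0532
gripper_force: 49.9
```

```bash
python3 snap.py 3 scene side wrist; python3 - <<'E'
from h import *
a=pickle.load(open('scene_3.pkl','rb'))['image'][165:295,220:350,::-1]
b=pickle.load(open('side_3.pkl','rb'))['image'][160:300,190:330,::-1]
cv2.imwrite('pics/z3.png',np.hstack([cv2.resize(i,(400,400),interpolation=cv2.INTER_CUBIC) for i in(a,b)]))
E
```

```text
5.5 [ 0.5043 -0.0878  0.048 ] [2.476 1.933 0.   ] [-1.   0.7  7. ]
```

View pics/z3.png

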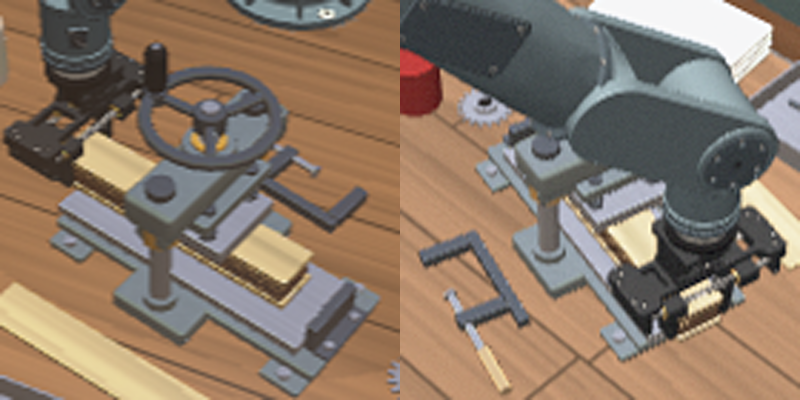

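The pack is now parallel to the bed and clear of the columns and handle. I'm correcting 3.6 mm sideways and advancing 3 cm, about 1 cm short of the stop.

Call:
play_rows --xyz '[[0.6,0.1,0],[0.6,0.1,0],[0.6,0.1,0],[0.6,0.06,0],[0.6,0,0],[0,0,0],[0,0,0],[0,0,0]]' --angular '[[0,0,0],[0,0,0],[0,0,0],[0,0,0],[0,0,0],[0,0,0],[0,0,0],[0,0,0]]' --claw '[0.4,0.4,0.4,0.4,0.4,0.4,0.4,0.4]'

```text
t: 6.5
eef_pos: [0.5154, -0.06, 0.0481]
eef_rot: [2.475, 1.933, 0.001]
wrist_force: [0.9, -1.5, 4.9]
opening: 0.0536
gripper_force: 49.9
```

```bash
python3 snap.py 4 scene side wrist; python3 - <<'E'
from h import *
a=pickle.load(open('scene_4.pkl','rb'))['image'][210:295,265:350,::-1]
b=pickle.load(open('wrist_4.pkl','rb'))['image'][...,::-1]
cv2.imwrite('pics/z4.png',np.hstack([cv2.resize(i,(400,400) if i.shape[1]<100 else (400,300),interpolation=cv2.INTER_CUBIC) if 0 else cv2.copyMakeBorder(cv2.resize(i,(400,400) if i.shape[1]<100 else (400,300),interpolation=cv2.INTER_CUBIC),0,0 if i.shape[1]<100 else 100,0,0,0) for i in(a,b)]))
E
```

```text
6.65 [ 0.5154 -0.06    0.0481] [2.475e+00 1.933e+00 1.000e-03] [-0.1 -0.6  5.8]
```

View pics/z4.png

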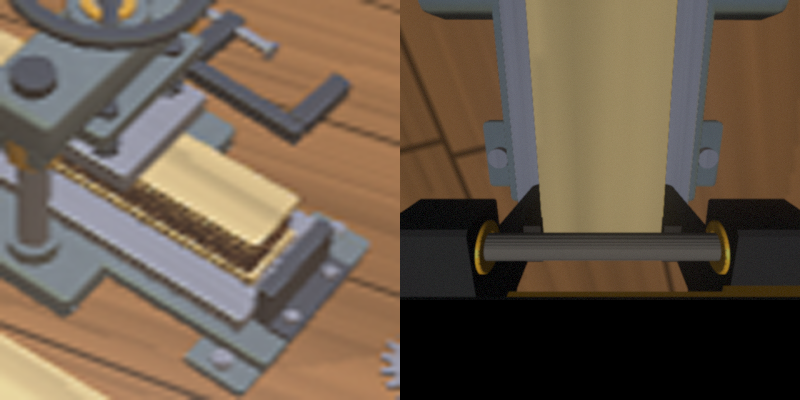

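The pack lies squarely on the bed, with its front about 1 cm short of the stop in scene. The bed margins on each side look about equal in the wrist view (~24–30 px per side). I'll check those with a profile.

```bash
python3 - <<'E'
from h import *
s=pickle.load(open('wrist_4.pkl','rb'));im=s['image']
hsv=cv2.cvtColor(im,cv2.COLOR_RGB2HSV)
c=np.array([.5525,.0905]);f=np.array([np.cos(np.radians(76)),np.sin(np.radians(76))]);r=np.array([f[1],-f[0]])
lat=lambda u,v,z:(onz(s,u,v,z)[:2]-c)@r*1000
for v in range(50,250,25):
    y=(hsv[v,:,0]>14)&(hsv[v,:,0]<32)&(hsv[v,:,1]>50)
    y[:170]=0;y[390:]=0;p=np.where(y)[0]
    # bed: bluish
    b=(hsv[v,:,0]>95)&(hsv[v,:,0]<135)&(hsv[v,:,2]>110)
    b[:120]=0;b[450:]=0;q=np.where(b)[0]
    if len(p) and len(q):print(v,q[0],p[0],p[-1],q[-1],'lat mm bed',lat(q[0],v,.04).round(1),lat(q[-1]+1,v,.04).round(1),'pack',lat(p[0],v,.079).round(1),lat(p[-1]+1,v,.079).round(1))
E
```

```text
50 145 179 384 423 lat mm bed -51.4 54.9 pack -28.5 30.1
75 146 181 383 420 lat mm bed -51.9 54.7 pack -28.4 30.3
100 149 183 381 419 lat mm bed -51.7 55.3 pack -28.3 30.3
125 152 185 379 416 lat mm bed -51.5 55.0 pack -28.3 30.2
150 153 187 378 414 lat mm bed -52.0 55.2 pack -28.2 30.4
175 156 189 376 412 lat mm bed -51.8 55.4 pack -28.2 30.3
200 158 191 374 409 lat mm bed -52.0 55.1 pack -28.1 30.3
225 125 193 372 442 lat mm bed -67.3 70.5 pack -28.0 30.2
```

Call:
play_rows --xyz '[[0.2,0.05,0],[0.2,0,0],[0.2,0,0],[0.1,0,0],[0.1,0,0],[0.1,0,0],[0,0,0],[0,0,0]]' --angular '[[0,0,0],[0,0,0],[0,0,0],[0,0,0],[0,0,0],[0,0,0],[0,0,0],[0,0,0]]' --claw '[0.4,0.4,0.4,0.4,0.4,0.4,0.4,0.4]'

```text
t: 7.65
eef_pos: [0.5178, -0.0521, 0.0481]
eef_rot: [2.475, 1.933, -0.001]
wrist_force: [-0.8, -4.5, 5.4]
opening: 0.0537
gripper_force: 49.9
```

Call:
play_rows --xyz '[[0.05,0,0],[0.05,0,0],[0.05,0,0],[0.05,0,0],[0,0,0],[0,0,0],[0,0,0],[0,0,0]]' --angular '[[0,0,0],[0,0,0],[0,0,0],[0,0,0],[0,0,0],[0,0,0],[0,0,0],[0,0,0]]' --claw '[0.4,0.4,0.4,0.4,0.4,0.4,0.4,0.4]'

```text
t: 8.65
eef_pos: [0.5183, -0.0502, 0.0481]
eef_rot: [2.475, 1.933, -0.001]
wrist_force: [-1.9, -5.4, 5.3]
opening: 0.0536
gripper_force: 49.9
```

Call:
play_rows --xyz '[[0.1,0,0],[0.1,0,0],[0.05,0,0],[0.05,0,0],[0,0,0],[0,0,0],[0,0,0],[0,0,0]]' --angular '[[0,0,0],[0,0,0],[0,0,0],[0,0,0],[0,0,0],[0,0,0],[0,0,0],[0,0,0]]' --claw '[0.4,0.4,0.4,0.4,0.4,0.4,0.4,0.4]'

```text
t: 9.65
eef_pos: [0.5185, -0.0496, 0.0481]
eef_rot: [2.473, 1.932, -0.006]
wrist_force: [-5.6, -17.2, 5.8]
opening: 0.0536
gripper_force: 49.9
```

```bash
python3 snap.py 5 scene; python3 - <<'E'
from h import *
i=pickle.load(open('scene_5.pkl','rb'))['image'][230:290,290:350,::-1]
cv2.imwrite('pics/z5.png',cv2.resize(i,(480,480),interpolation=cv2.INTER_CUBIC))
E
```

```text
9.7 [ 0.5185 -0.0496  0.0481] [ 2.473  1.932 -0.006] [ -5.8 -17.4   5.6]
```

Contact with the stop is clear: motion stopped at along = -0.144 with 18 N of force along the feed. I'm releasing, backing out and rising.

Call:
play_rows --xyz '[[-0.2,0,0],[0,0,0],[0,0,0],[0,0,0],[-1,0,0],[-2,0,0],[-3,0,0],[-1,0,-3]]' --angular '[[0,0,0],[0,0,0],[0,0,0],[0,0,0],[0,0,0],[0,0,0],[0,0,0],[0,0,0]]' --claw '[0.9,0.9,0.9,0.9,0.9,0.9,0.9,0.9]'

```text
t: 10.7
eef_pos: [0.4991, -0.1171, 0.0761]
eef_rot: [-2.474, -1.93, 0.004]
wrist_force: [1.2, 0.1, -0.4]
opening: 0.0793
gripper_force: 0.0
```

Call:
play_rows --xyz '[[0,0,-5],[0,0,-5],[0,0,-5],[0,0,-5],[0,0,-5],[0,0,-3],[0,0,0],[0,0,0]]' --angular '[[0,0,0],[0,0,0],[0,0,0],[0,0,0],[0,0,0],[0,0,0],[0,0,0],[0,0,0]]' --claw '[0.9,0.9,0.9,0.9,0.9,0.9,0.9,0.9]'

```text
t: 11.7
eef_pos: [0.5008, -0.1162, 0.3562]
eef_rot: [-2.475, -1.933, 0.001]
wrist_force: [-0.0, 0.7, 0.6]
opening: 0.0797
gripper_force: 0.0
```

```bash
python3 snap.py 6 scene side wrist; python3 - <<'E'
from h import *
a=pickle.load(open('scene_6.pkl','rb'))['image'][185:285,255:355,::-1]
b=pickle.load(open('wrist_6.pkl','rb'))['image'][...,::-1]
cv2.imwrite('pics/z6.png',np.hstack([cv2.resize(a,(400,400),interpolation=cv2.INTER_CUBIC),cv2.copyMakeBorder(cv2.resize(b,(400,300),interpolation=cv2.INTER_AREA),0,100,0,0,0)]))
E
```

```text
11.85 [ 0.5007 -0.116   0.3558] [-2.473e+00 -1.932e+00  2.000e-03] [ 0.  -0.2 -0.9]
```

View pics/z6.png

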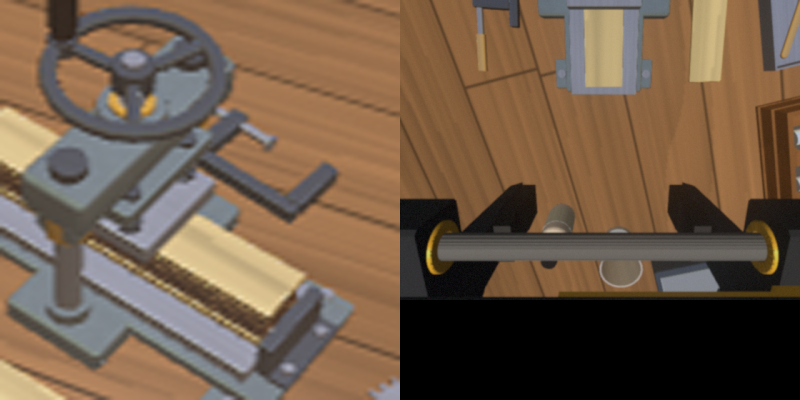

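The pack is home and square: bed margins in the wrist view are 14 and 15 px, and the tail sits just inside the bed end. Next is the handle, from directly above.

Call:
play_rows --xyz '[[3,0.2,0],[4,0.2,0],[4,0.3,0],[2.7,0.3,0],[1,0,1.5],[0,0,0],[0,0,0],[0,0,0]]' --angular '[[0,0,0],[0,0,0],[0,0,0],[0,0,0],[0,0,0],[0,0,0],[0,0,0],[0,0,0]]' --claw '[0.8,0.8,0.8,0.8,0.8,0.8,0.8,0.8]'

```text
t: 12.85
eef_pos: [0.5466, 0.0231, 0.343]
eef_rot: [2.476, 1.932, 0.0]
wrist_force: [-0.0, -0.2, -0.6]
opening: 0.0704
gripper_force: 0.0
```

```bash
python3 snap.py 7 wrist side scene;python3 - <<'E'
from h import *
a=pickle.load(open('side_7.pkl','rb'))['image'][130:230,230:330,::-1]
b=pickle.load(open('wrist_7.pkl','rb'))['image'][...,::-1]
cv2.imwrite('pics/z7.png',np.hstack([cv2.resize(a,(400,400),interpolation=cv2.INTER_CUBIC),cv2.copyMakeBorder(cv2.resize(b,(400,300),interpolation=cv2.INTER_AREA),0,100,0,0,0)]))
E
```

```text
13.0 [0.5467 0.0234 0.3431] [2.476e+00 1.933e+00 1.000e-03] [ 0.4 -0.4 -0.2]
```

View pics/z7.png

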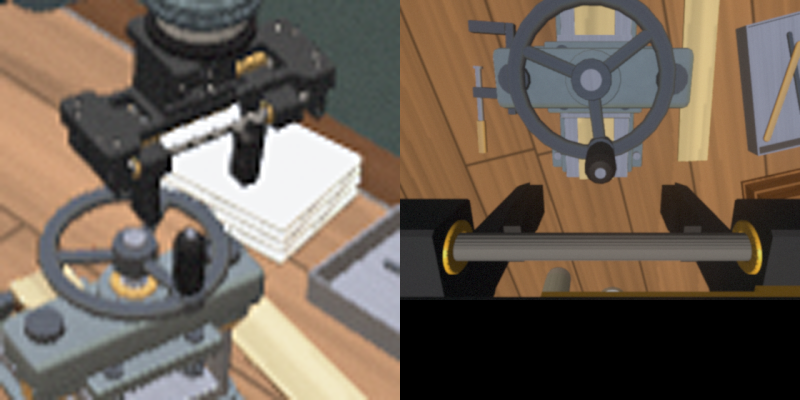

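The handle stands between the open fingers, its top at about (281,241) in the wrist view. One numeric check.

```bash
python3 - <<'E'
from h import *
w1,w7,w6=[pickle.load(open(f'wrist_{k}.pkl','rb')) for k in(1,7,6)]
a=pickle.load(open('scene_7.pkl','rb'))
print(proj(w7,(.5458,.0247,.3035)),onz(w7,281,241,.3035),onz(w7,591*1.4-560,80*1.4,.2536))
E
```

```text
[279.33002498 241.76087549] [0.5467618 0.0249001 0.3035   ] [0.55443942 0.08992908 0.2536    ]
```

Call:
play_rows --xyz '[[0.1,0,3],[0,0,3],[0,0,2],[0,0,0],[0,0,0],[0,0,0],[0,0,0],[0,0,0]]' --angular '[[0,0,0],[0,0,0],[0,0,0],[0,0,0],[0,0,0],[0,0,0],[0,0,0],[0,0,0]]' --claw '[0.8,0.8,0.8,0.8,0.4,0.2,0.2,0.2]' --squeeze 35

```text
t: 14.0
eef_pos: [0.547, 0.025, 0.2631]
eef_rot: [2.475, 1.934, 0.001]
wrist_force: [-0.6, 0.1, -0.2]
opening: 0.0332
gripper_force: 0.0
```

Call:
play_rows --xyz '[[0,0,0],[0,0,0],[0,0,0],[0,0,0],[0,0,0],[0,0,0],[0,0,0],[0,0,0]]' --angular '[[0,0,0],[0,0,0],[0,0,0],[0,0,0],[0,0,0],[0,0,0],[0,0,0],[0,0,0]]' --claw '[0.2,0.2,0.2,0.2,0.2,0.2,0.2,0.2]'

```text
t: 15.0
eef_pos: [0.5464, 0.0252, 0.2629]
eef_rot: [-2.475, -1.934, 0.001]
wrist_force: [-5.3, 1.1, 4.8]
opening: 0.0234
gripper_force: 35.0
```

```bash
cat > circ.py <<'E'
# rows (cm) along tool x,y,z for 8 rows of each step angle, start angle th0 (deg, tool x->y = clockwise)
import sys,numpy as np
th=float(sys.argv[1])
for st in map(float,sys.argv[2:]):
    k=np.radians(th+st*np.arange(9));P=np.c_[6.5*np.cos(k),6.5*np.sin(k),st*np.arange(9)/360]
    P=P.round(2);print(th,'->',th+8*st,np.diff(P,axis=0).round(2).tolist());th+=8*st
E
python3 - <<'E'
from station import bot
import numpy as np
from scipy.spatial.transform import Rotation as R
o=bot.get_obs();r=R.from_rotvec(o['eef_rot']).as_matrix()
d=r.T@(o['eef_pos']-[.5528,.0905,0]);print(o['eef_pos'],d[:2],np.degrees(np.arctan2(d[1],d[0])),np.hypot(*d[:2]),o['wrist_force'],o['opening'])
E
```

```text
[0.54638872 0.02520037 0.26286505] [-0.06492299  0.00927354] 171.87091012434857 0.06558195903351861 [-5.28800793  1.13848515  4.80653307] 0.023369990384224146
```

```bash
python3 circ.py 172 7 9 6 6 6 6 6 6
```

```text
172.0 -> 228.0 [[-0.06, -0.79, 0.02], [0.04, -0.79, 0.02], [0.13, -0.78, 0.02], [0.22, -0.76, 0.02], [0.32, -0.73, 0.02], [0.4, -0.68, 0.02], [0.48, -0.63, 0.02], [0.56, -0.57, 0.02]]
228.0 -> 300.0 [[0.81, -0.62, 0.02], [0.9, -0.49, 0.03], [0.96, -0.34, 0.03], [1.0, -0.18, 0.02], [1.02, -0.03, 0.02], [1.01, 0.13, 0.03], [0.98, 0.29, 0.03], [0.92, 0.44, 0.02]]
300.0 -> 348.0 [[0.57, 0.37, 0.02], [0.53, 0.43, 0.01], [0.48, 0.48, 0.02], [0.43, 0.53, 0.02], [0.37, 0.57, 0.01], [0.31, 0.61, 0.02], [0.24, 0.63, 0.02], [0.18, 0.66, 0.01]]
348.0 -> 396.0 [[0.1, 0.67, 0.02], [0.04, 0.68, 0.01], [-0.04, 0.68, 0.02], [-0.1, 0.67, 0.02], [-0.18, 0.66, 0.01], [-0.24, 0.63, 0.02], [-0.31, 0.61, 0.02], [-0.37, 0.57, 0.01]]
396.0 -> 444.0 [[-0.43, 0.53, 0.02], [-0.48, 0.48, 0.01], [-0.53, 0.43, 0.02], [-0.57, 0.37, 0.02], [-0.61, 0.31, 0.01], [-0.63, 0.24, 0.02], [-0.66, 0.18, 0.02], [-0.67, 0.1, 0.01]]
444.0 -> 492.0 [[-0.68, 0.04, 0.02], [-0.68, -0.04, 0.01], [-0.67, -0.1, 0.02], [-0.66, -0.18, 0.02], [-0.63, -0.24, 0.01], [-0.61, -0.31, 0.02], [-0.57, -0.37, 0.02], [-0.53, -0.43, 0.01]]
492.0 -> 540.0 [[-0.48, -0.48, 0.02], [-0.43, -0.53, 0.01], [-0.37, -0.57, 0.02], [-0.31, -0.61, 0.02], [-0.24, -0.63, 0.01], [-0.18, -0.66, 0.02], [-0.1, -0.67, 0.02], [-0.04, -0.68, 0.01]]
540.0 -> 588.0 [[0.04, -0.68, 0.02], [0.1, -0.67, 0.01], [0.18, -0.66, 0.02], [0.24, -0.63, 0.02], [0.31, -0.61, 0.01], [0.37, -0.57, 0.02], [0.43, -0.53, 0.02], [0.48, -0.48, 0.01]]
```

Call:
play_rows --xyz '[[-0.06,-0.79,0.02],[0.04,-0.79,0.02],[0.13,-0.78,0.02],[0.22,-0.76,0.02],[0.32,-0.73,0.02],[0.4,-0.68,0.02],[0.48,-0.63,0.02],[0.56,-0.57,0.02]]' --angular '[[0,0,0],[0,0,0],[0,0,0],[0,0,0],[0,0,0],[0,0,0],[0,0,0],[0,0,0]]' --claw '[0.2,0.2,0.2,0.2,0.2,0.2,0.2,0.2]'

```text
t: 16.0
eef_pos: [0.4971, 0.0576, 0.2614]
eef_rot: [2.473, 1.93, 0.0]
wrist_force: [3.0, -5.9, 0.5]
opening: 0.023
gripper_force: 35.0
```

```bash
cat > st.py <<'E'
from station import bot
import numpy as np
from scipy.spatial.transform import Rotation as R
o=bot.get_obs();r=R.from_rotvec(o['eef_rot']).as_matrix()
d=r.T@(o['eef_pos']-[.5528,.0905,0]);a=np.arctan2(d[1],d[0]);f=r.T@o['wrist_force']
print('t',o['t'],'ang',np.degrees(a).round(1)%360,'rad',np.hypot(*d[:2]).round(4),'z',o['eef_pos'][2].round(4),'Ftang',(-(f[1]*np.cos(a)-f[0]*np.sin(a))).round(2),'Frad',(f[0]*np.cos(a)+f[1]*np.sin(a)).round(2),'fz',f[2].round(1),'open',o['opening'].round(4))
E
python3 st.py
```

```text
Traceback (most recent call last):
  File "st.py", line 6, in <module>
    print('t',o['t'],'ang',np.degrees(a).round(1)%360,'rad',np.hypot(*d[:2]).round(4),'z',o['eef_pos'][2].round(4),'Ftang',(-(f[1]*np.cos(a)-f[0]*np.sin(a))).round(2),'Frad',(f[0]*np.cos(a)+f[1]*np.sin(a)).round(2),'fz',f[2].round(1),'open',o['opening'].round(4))
                                                                                                                                                                                                                                                 ^^^^^^^^^^^^^^^^^^
AttributeError: 'float' object has no attribute 'round'
```

```bash
cat > st.py <<'E'
# args: groups x,y,fx,fy (world) -> crank angle, radius, tangential resistance, radial force
import sys,numpy as np
f=np.array([np.cos(np.radians(76)),np.sin(np.radians(76))]);r=np.array([f[1],-f[0]])
for g in sys.argv[1:]:
    x,y,fx,fy=map(float,g.split(','));d=np.array([x-.5528,y-.0905]);d=np.array([d@f,d@r]);F=np.array([fx,fy]);F=np.array([F@f,F@r])
    a=np.arctan2(d[1],d[0]);print('ang',round(np.degrees(a)%360,1),'rad',np.hypot(*d).round(4),'Ftang',(F[0]*np.sin(a)-F[1]*np.cos(a)).round(2),'Frad',(F[0]*np.cos(a)+F[1]*np.sin(a)).round(2))
E
python3 st.py .4971,.0576,3.0,-5.9
```

```text
ang 225.4 rad 0.0647 Ftang 6.61 Frad 0.42
```

Call:
play_rows --xyz '[[0.81,-0.62,0.02],[0.9,-0.49,0.03],[0.96,-0.34,0.03],[1.0,-0.18,0.02],[1.02,-0.03,0.02],[1.01,0.13,0.03],[0.98,0.29,0.03],[0.92,0.44,0.02]]' --angular '[[0,0,0],[0,0,0],[0,0,0],[0,0,0],[0,0,0],[0,0,0],[0,0,0],[0,0,0]]' --claw '[0.2,0.2,0.2,0.2,0.2,0.2,0.2,0.2]'

```text
t: 17.0
eef_pos: [0.5062, 0.1344, 0.2593]
eef_rot: [2.475, 1.934, -0.003]
wrist_force: [-4.6, -3.5, 4.6]
opening: 0.0236
gripper_force: 35.0
```

Call:
play_rows --xyz '[[0.57,0.37,0.02],[0.53,0.43,0.01],[0.48,0.48,0.02],[0.43,0.53,0.02],[0.37,0.57,0.01],[0.31,0.61,0.02],[0.24,0.63,0.02],[0.18,0.66,0.01]]' --angular '[[0,0,0],[0,0,0],[0,0,0],[0,0,0],[0,0,0],[0,0,0],[0,0,0],[0,0,0]]' --claw '[0.2,0.2,0.2,0.2,0.2,0.2,0.2,0.2]'

```text
t: 18.0
eef_pos: [0.5552, 0.1548, 0.258]
eef_rot: [-2.474, -1.934, 0.002]
wrist_force: [-5.9, -0.5, 3.7]
opening: 0.0237
gripper_force: 35.0
```

```bash
python3 st.py .5062,.1344,-4.6,-3.5 .5552,.1548,-5.9,-.5
```

```text
ang 299.3 rad 0.064 Ftang 5.7 Frad 0.95
ang 348.1 rad 0.0643 Ftang 5.88 Frad -0.72
```

Call:
play_rows --xyz '[[0.1,0.67,0.02],[0.04,0.68,0.01],[-0.04,0.68,0.02],[-0.1,0.67,0.02],[-0.18,0.66,0.01],[-0.24,0.63,0.02],[-0.31,0.61,0.02],[-0.37,0.57,0.01]]' --angular '[[0,0,0],[0,0,0],[0,0,0],[0,0,0],[0,0,0],[0,0,0],[0,0,0],[0,0,0]]' --claw '[0.2,0.2,0.2,0.2,0.2,0.2,0.2,0.2]'

```text
t: 19.0
eef_pos: [0.6027, 0.1324, 0.2567]
eef_rot: [-2.473, -1.934, 0.0]
wrist_force: [-5.8, 3.6, 3.7]
opening: 0.0232
gripper_force: 35.0
```

Call:
play_rows --xyz '[[-0.43,0.53,0.02],[-0.48,0.48,0.01],[-0.53,0.43,0.02],[-0.57,0.37,0.02],[-0.61,0.31,0.01],[-0.63,0.24,0.02],[-0.66,0.18,0.02],[-0.67,0.1,0.01]]' --angular '[[0,0,0],[0,0,0],[0,0,0],[0,0,0],[0,0,0],[0,0,0],[0,0,0],[0,0,0]]' --claw '[0.2,0.2,0.2,0.2,0.2,0.2,0.2,0.2]'

```text
t: 20.0
eef_pos: [0.6181, 0.0822, 0.2554]
eef_rot: [-2.473, -1.934, -0.004]
wrist_force: [-0.6, 6.1, 2.5]
opening: 0.0235
gripper_force: 35.0
```

```bash
python3 st.py .6027,.1324,-5.8,3.6 .6181,.0822,-.6,6.1
```

```text
ang 36.0 rad 0.0652 Ftang 6.49 Frad -2.13
ang 83.2 rad 0.0658 Ftang 5.98 Frad -1.36
```

Call:
play_rows --xyz '[[-0.68,0.04,0.02],[-0.68,-0.04,0.01],[-0.67,-0.1,0.02],[-0.66,-0.18,0.02],[-0.63,-0.24,0.01],[-0.61,-0.31,0.02],[-0.57,-0.37,0.02],[-0.53,-0.43,0.01]]' --angular '[[0,0,0],[0,0,0],[0,0,0],[0,0,0],[0,0,0],[0,0,0],[0,0,0],[0,0,0]]' --claw '[0.2,0.2,0.2,0.2,0.2,0.2,0.2,0.2]'

```text
t: 21.0
eef_pos: [0.5917, 0.0372, 0.2542]
eef_rot: [2.474, 1.934, 0.009]
wrist_force: [7.6, 7.3, -2.0]
opening: 0.0235
gripper_force: 35.0
```

```bash
python3 st.py .5917,.0372,7.6,7.3; python3 circ.py 132 3 3 3 6
```

```text
ang 129.9 rad 0.066 Ftang 10.44 Frad -1.42
132.0 -> 156.0 [[-0.25, -0.23, 0.01], [-0.23, -0.25, 0.01], [-0.22, -0.26, 0.0], [-0.21, -0.27, 0.01], [-0.19, -0.28, 0.01], [-0.18, -0.29, 0.01], [-0.16, -0.3, 0.01], [-0.15, -0.31, 0.01]]
156.0 -> 180.0 [[-0.13, -0.31, 0.01], [-0.11, -0.32, 0.01], [-0.1, -0.33, 0.0], [-0.08, -0.33, 0.01], [-0.06, -0.33, 0.01], [-0.04, -0.34, 0.01], [-0.03, -0.34, 0.01], [-0.01, -0.34, 0.01]]
180.0 -> 204.0 [[0.01, -0.34, 0.01], [0.03, -0.34, 0.01], [0.04, -0.34, 0.0], [0.06, -0.33, 0.01], [0.08, -0.33, 0.01], [0.1, -0.33, 0.01], [0.11, -0.32, 0.01], [0.13, -0.31, 0.01]]
204.0 -> 252.0 [[0.31, -0.61, 0.02], [0.37, -0.57, 0.01], [0.43, -0.53, 0.02], [0.48, -0.48, 0.02], [0.53, -0.43, 0.01], [0.57, -0.37, 0.02], [0.61, -0.31, 0.02], [0.63, -0.24, 0.01]]
```

The force rose from about 6 N at 83° to 10.4 N at 130°, so contact lies between. The half-turn target is well ahead, so I'll sample further to fit the ramp.

Call:
play_rows --xyz '[[-0.25,-0.23,0.01],[-0.23,-0.25,0.01],[-0.22,-0.26,0.0],[-0.21,-0.27,0.01],[-0.19,-0.28,0.01],[-0.18,-0.29,0.01],[-0.16,-0.3,0.01],[-0.15,-0.31,0.01]]' --angular '[[0,0,0],[0,0,0],[0,0,0],[0,0,0],[0,0,0],[0,0,0],[0,0,0],[0,0,0]]' --claw '[0.2,0.2,0.2,0.2,0.2,0.2,0.2,0.2]'

```text
t: 22.0
eef_pos: [0.5671, 0.0262, 0.2536]
eef_rot: [2.473, 1.932, 0.009]
wrist_force: [9.5, 3.7, -2.5]
opening: 0.0237
gripper_force: 35.0
```

Call:
play_rows --xyz '[[-0.13,-0.31,0.01],[-0.11,-0.32,0.01],[-0.1,-0.33,0.0],[-0.08,-0.33,0.01],[-0.06,-0.33,0.01],[-0.04,-0.34,0.01],[-0.03,-0.34,0.01],[-0.01,-0.34,0.01]]' --angular '[[0,0,0],[0,0,0],[0,0,0],[0,0,0],[0,0,0],[0,0,0],[0,0,0],[0,0,0]]' --claw '[0.2,0.2,0.2,0.2,0.2,0.2,0.2,0.2]'

```text
t: 23.0
eef_pos: [0.5404, 0.0261, 0.2529]
eef_rot: [2.472, 1.931, 0.008]
wrist_force: [10.1, -0.9, -3.8]
opening: 0.0235
gripper_force: 35.0
```

```bash
python3 snap.py 8 scene side; python3 - <<'E'
from h import *
a=pickle.load(open('scene_8.pkl','rb'))['image'][185:285,255:355,::-1]
b=pickle.load(open('side_8.pkl','rb'))['image'][180:280,220:320,::-1]
cv2.imwrite('pics/z8.png',np.hstack([cv2.resize(i,(400,400),interpolation=cv2.INTER_CUBIC) for i in(a,b)]))
E
```

```text
23.1 [0.5401 0.0262 0.2529] [2.472 1.931 0.007] [ 9.4 -1.5 -3.4]
```

View pics/z8.png

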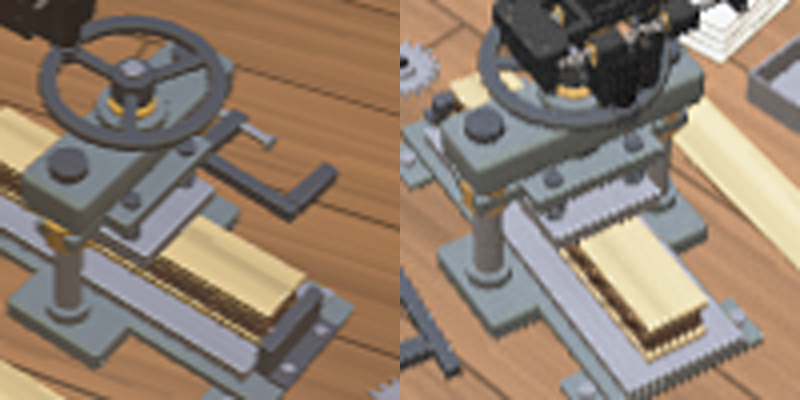

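The platen is down on the pack in both views and the pack has not moved. Force readings place contact at about 87° (range 80–98°), so I'll stop at 267°.

```bash
python3 st.py .5671,.0262,9.5,3.7 .5404,.0261,10.1,-.9;python3 circ.py 180 6 5
```

```text
ang 153.5 rad 0.0659 Ftang 10.08 Frad -1.55
ang 176.9 rad 0.0656 Ftang 10.09 Frad -1.03
180.0 -> 228.0 [[0.04, -0.68, 0.02], [0.1, -0.67, 0.01], [0.18, -0.66, 0.02], [0.24, -0.63, 0.02], [0.31, -0.61, 0.01], [0.37, -0.57, 0.02], [0.43, -0.53, 0.02], [0.48, -0.48, 0.01]]
228.0 -> 268.0 [[0.44, -0.36, 0.01], [0.47, -0.32, 0.02], [0.49, -0.28, 0.01], [0.52, -0.24, 0.02], [0.53, -0.19, 0.01], [0.55, -0.14, 0.01], [0.56, -0.09, 0.02], [0.56, -0.05, 0.01]]
```

Call:
play_rows --xyz '[[0.04,-0.68,0.02],[0.1,-0.67,0.01],[0.18,-0.66,0.02],[0.24,-0.63,0.02],[0.31,-0.61,0.01],[0.37,-0.57,0.02],[0.43,-0.53,0.02],[0.48,-0.48,0.01]]' --angular '[[0,0,0],[0,0,0],[0,0,0],[0,0,0],[0,0,0],[0,0,0],[0,0,0],[0,0,0]]' --claw '[0.2,0.2,0.2,0.2,0.2,0.2,0.2,0.2]'

```text
t: 24.1
eef_pos: [0.4977, 0.0566, 0.2516]
eef_rot: [2.472, 1.929, -0.0]
wrist_force: [4.8, -10.5, -1.5]
opening: 0.0235
gripper_force: 35.0
```

Call:
play_rows --xyz '[[0.44,-0.36,0.01],[0.47,-0.32,0.02],[0.49,-0.28,0.01],[0.52,-0.24,0.02],[0.53,-0.19,0.01],[0.55,-0.14,0.01],[0.56,-0.09,0.02],[0.56,-0.05,0.01]]' --angular '[[0,0,0],[0,0,0],[0,0,0],[0,0,0],[0,0,0],[0,0,0],[0,0,0],[0,0,0]]' --claw '[0.2,0.2,0.2,0.2,0.2,0.2,0.2,0.2]'

```text
t: 25.1
eef_pos: [0.4895, 0.1008, 0.2504]
eef_rot: [2.474, 1.931, -0.006]
wrist_force: [-5.4, -10.4, 6.3]
opening: 0.0233
gripper_force: 35.0
```

```bash
python3 st.py .4977,.0566,4.8,-10.5 .4895,.1008,-5.4,-10.4
```

```text
ang 224.4 rad 0.0647 Ftang 11.46 Frad 1.41
ang 265.2 rad 0.0641 Ftang 11.13 Frad 3.66
```

Call:
play_rows --xyz '[[0,0,0],[0,0,0],[0,0,0],[0,0,0],[0,0,0],[0,0,0],[0,0,0],[0,0,0]]' --angular '[[0,0,0],[0,0,0],[0,0,0],[0,0,0],[0,0,0],[0,0,0],[0,0,0],[0,0,0]]' --claw '[0.2,0.2,0.2,0.2,0.2,0.2,0.2,0.2]'

```text
t: 26.1
eef_pos: [0.4896, 0.1014, 0.2504]
eef_rot: [2.474, 1.932, -0.004]
wrist_force: [-5.5, -7.5, 5.6]
opening: 0.0236
gripper_force: 35.0
```

Call:
play_rows --xyz '[[0,0,0],[0,0,0],[0,0,0],[0,0,0],[0,0,-1],[0,0,-2],[0,0,-3],[0,0,-4]]' --angular '[[0,0,0],[0,0,0],[0,0,0],[0,0,0],[0,0,0],[0,0,0],[0,0,0],[0,0,0]]' --claw '[0.65,0.65,0.65,0.65,0.65,0.65,0.65,0.65]'

```text
t: 27.1
eef_pos: [0.4897, 0.1032, 0.351]
eef_rot: [-2.475, -1.934, 0.001]
wrist_force: [0.2, -0.4, -0.6]
opening: 0.0573
gripper_force: 0.0
```

Call:
play_rows --xyz '[[-3,0,-3],[-4,0,-2],[-4,0,0],[-2,0,0],[0,0,0],[0,0,0],[0,0,0],[0,0,0]]' --angular '[[0,0,0],[0,0,0],[0,0,0],[0,0,0],[0,0,0],[0,0,0],[0,0,0],[0,0,0]]' --claw '[0.65,0.65,0.65,0.65,0.65,0.65,0.65,0.65]'

```text
t: 28.1
eef_pos: [0.4587, -0.0223, 0.4001]
eef_rot: [-2.474, -1.936, 0.0]
wrist_force: [-0.3, 0.9, 0.1]
opening: 0.0572
gripper_force: 0.0
```

```bash
python3 snap.py 9 scene side wrist; python3 - <<'E'
from h import *
a=pickle.load(open('scene_9.pkl','rb'))['image'][165:295,220:350,::-1]
b=pickle.load(open('wrist_9.pkl','rb'))['image'][...,::-1]
cv2.imwrite('pics/z9.png',np.hstack([cv2.resize(a,(400,400),interpolation=cv2.INTER_CUBIC),cv2.copyMakeBorder(cv2.resize(b,(400,300),interpolation=cv2.INTER_AREA),0,100,0,0,0)]))
E
```

```text
28.25 [ 0.4587 -0.0226  0.4   ] [-2.475 -1.935  0.   ] [-0.2 -1.   0.7]
```

View pics/z9.png

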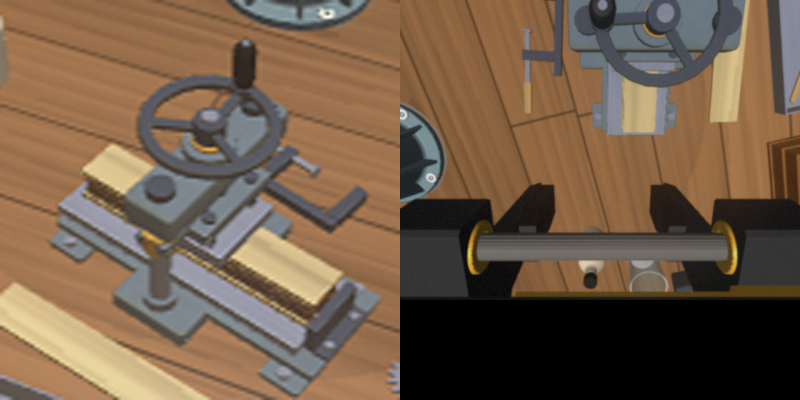

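The pack is square and home against the stop (front corner near (340,280) in the crop). The platen is down on it, the handle is on the left of the wheel, the robot is clear, and the bystanders stand where they were.

```bash
python3 -c "
from station import bot
print(bot.sign_off())"
```

```text
the job is handed in; nothing more can be done
None
```

The pack is home and square against the back stop, and the job is handed in at about 28 s: wheel wound roughly half a turn past contact (contact read from the handle force, good to about ±10°), handle released, arm clear and nothing else moved.

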